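Scrape a sloped flange clean and hold its cover flush

ROBOT

A 7-joint arm with a two-finger parallel gripper is mounted at the origin on the work surface. World frame = base frame: x ahead of the robot, y to its left, z up, the work surface at z = 0. Lengths are in mm, angles in rad, forces in N, time in s.
With the tool pointing down it reaches from about 400 to 875 mm from the base axis. Payload 19.3 kg.
Tool frame: the origin (TCP) lies at the very end of the fingers, on their centre line; the grasp point (between the pads) lies 19 mm behind it (grip_point_offset is the z of the grasp point in the tool frame, in mm); z points along the fingers, y is the line along which they close (so a half turn about z gives the same grasp; the last joint's range is limited). The gripper opens to 85 mm and grips with 20 to 120 N. Pads are 22 mm wide; open, the fingers measure 114 mm over their backs; the gripper's body (76 mm by 85 mm) begins 54 mm behind the grasp point. The pads swing forward as they close: fully open they stand 13 mm farther back than shut.
Start: joints at [1.215, 0.521, -0.036, 1.599, 0.021, 1.021, -0.113], TCP at [176.175, -599.647, 231.291] pointing down, gripper open.
Joint ranges: [-2.91, 2.91], [-0.3, 2.13], [-1.5, 1.42], [0.17, 2.43], [-1.26, 4.41], [0.16, 1.93], [-2.52, 2.52]. Speed limits (rad/s): [1.89, 1.89, 2.39, 2.39, 3.01, 3.01, 3.01].

INTERFACE

Orientations are given as a 3x3 rotation matrix whose columns are the frame's x, y, z axes.
In Python, from workcell import movep, movel, goto_joints, open_gripper, clamp, wait, inverse_kinematics, read_state, camera, PlanningError, finish_job, grip_point_offset gives the robot as it stands. Calls block until the motion is done:
- movep(position, orientation): joint-space move of the TCP to a pose.
- movel(position, frame=None, max_speed=150, guard=None): straight line of the TCP; frame=None keeps the orientation; max_speed is the mean speed in mm/s. With guard (N) it stops when the force on the tool has changed by that much, and returns True; else False.
- goto_joints(angles): joint-space move.
- open_gripper() and clamp(): open the fingers fully, or close them until they stop; the grip force is fixed at half the most.
- wait(seconds).
- inverse_kinematics(position, orientation): joint angles nearest the present ones, or None.
- read_state(): the state.
- camera(name): name is "scene" or "top" or "wrist"; returns a dict with "image" (384x512x3 uint8, blue, green, red), "range_z" (384x512 float32, mm along the optical axis (not along the pixel's ray), 0 where there is no reading), "fx", "fy", "cx", "cy" (pixels), "cam_to_world" (4x4, takes a point from camera to world coordinates). Camera axes: x right, y up, looking along -z (the intrinsics and any distortion apply to the point x, -y, -z); pixel columns grow to the right and rows downward; lengths in mm; the calibration is good to about 2 mm. A picture is of the moment at which its call begins.
A pose or a line that the arm cannot do raises PlanningError and nothing moves.
- finish_job(): hands the job in; it is judged then, once.
The state is a dict: "time": time; "qpos": joint angles; "qvel": joint speeds; "joint_efforts": joint torques, N m; "eef_pos": TCP position; "tool_rot": TCP orientation; "ft_force": force on the tool from outside, world axes, zero at the start; "torque": the same for the moment, N m; "finger_gap": finger opening in mm; "gripper_force": force on a finger pad.
Only numpy, scipy, OpenCV 4.12 (cv2) and the standard library are available. Lean on these libraries where they do the work, as an engineer would, in place of code of your own. Each camera call takes 0.05 s, during which the arm holds its last target. There are 200 camera calls.

TASK

Hold the scraper block and wipe the three loose chips off the sloped flange face onto the bench, then lay the scraper down on the bench. Next pick up the cover plate by its grip block, tilt it to the slope of the flange and hold it flush, central and square on the face (long side along the face's long side), pressing it on with about 10 N as if a colleague were about to put the bolts in; the program finishes while still gripping and pressing it there. Leave the other instruments and parts where they are, and do not shift the flange's tilt.

Things in the scene. Friction and masses are not known exactly. Their poses are not given: they have to be found in the camera images.
- stand: fixed grey tilting stand on the bench, base 110 x 150 x 12 mm, two upright cheeks 36 mm wide at y = +-65 mm that end 10 mm or more below the flange face at its middle. Origin: under the hinge axis, on the bench; x runs away from the robot up the slope, y along the hinge, z up
- seat: flat bare aluminium flange plate 100 (x) x 110 (y) x 16 mm, four small dark bolt holes drawn flush, a blue round housing under it, on a stiff hinge (8 N m of friction, unmoved by light pushes). It slopes down towards the robot by 0.25 to 0.45 rad, different each time. Origin: middle of its underside, on the hinge axis, 92 mm above the bench; z: outward normal, x: up the slope
- seat_face (a point): centre of the flange's upper face, 16 mm along z from seat's origin; z is the outward normal, x points up the slope (away from the robot), y along the level long side. Edges at x = +-50 mm and y = +-55 mm; the low edge is about 85 to 95 mm above the bench
- chip0: loose dark steel chip 14 x 16 x 6 mm, 12 g, lying on the flange face within about 42 mm of its centre along y and 22 mm along x. Origin: middle of its underside
- chip1: second chip, the same
- chip2: third chip, the same
- scraper: scraper block standing on the bench: a steel blade bar 18 mm (x) x 96 mm (y) x 14 mm high, with an upright wooden grip block on its middle, 28 x 28 mm, from 14 to 50 mm above the underside. About 0.2 kg. Origin: centre of the underside; z up, the same turned half round
- cover: aluminium cover plate lying on the bench, 84 mm (x) x 100 mm (y) x 8 mm thick with four small dark holes near its corners, with an upright steel grip block on its middle, 28 x 28 mm, from 8 to 44 mm above the underside. About 0.3 kg. Origin: centre of the flat underside, the face to be held on the flange; z up, the same turned half round
- transmitter: bystander: instrument about 142 mm tall, steel foot 68 mm across, blue round head. Origin: centre of its underside
- flange_ring: bystander: steel ring 90 mm across, 16 mm high, lying on the bench. Origin: centre of its underside
Not all that is in view belongs to the job. There is more than one size of the stand; the job needs the smallest.

How it is judged (in metres and radians):
On the way, in this order (a step that is already met when the one before it is completed fails the run):
1. the gripped scraper rests on the flange face (contact force between the fingers and scraper above 1 N and contact force between scraper and seat above 0.3 N), for 0.05 s.
2. all three chips are off the flange and down on the bench, the scraper still in the gripper (height (world z) of each of chip0, chip1, chip2 below 0.05 m and contact force between the fingers and scraper above 1 N and height (world z) of scraper above 0.045 m), for 0.1 s.
3. the scraper is laid on the bench and let go (height (world z) of scraper below 0.04 m and contact force between the fingers and scraper below 0.1 N), for 0.2 s.
4. the cover is lifted in the gripper (contact force between the fingers and cover above 1 N and height (world z) of cover above 0.05 m), for 0.1 s.
At the end, for the whole second after the job is handed in: Cover gripped and pressed on the flange with over 4.5 N, parallel within 0.045 rad, gap under 2.5 mm, centred within 10 mm each way, square within 0.15 rad; chips off the flange (below 50 mm); scraper on the bench (underside below 40 mm), not touched by the fingers (all of step 3 and height (world z) of each of chip0, chip1, chip2 below 0.05 m and angle between the z axis of cover and the z axis of seat_face, either way round below 0.045 rad and angle between the x axis of cover and the x axis of seat_face, either way round below 0.15 rad and z of cover in the frame of seat_face between -0.004 and 0.0025 m and x of cover in the frame of seat_face between -0.01 and 0.01 m and y of cover in the frame of seat_face between -0.01 and 0.01 m and contact force between the fingers and cover above 2 N and contact force between cover and seat above 4.5 N and linear speed of cover below 0.02 m/s); the arm keeps its last pose, push and grip.
It fails at once if transmitter displaced by over 30 mm (distance of transmitter from where it was at the start of the episode above 0.03 m).
It fails at once if flange_ring displaced by over 30 mm (distance of flange_ring from where it was at the start of the episode above 0.03 m).
It fails at once if the flange's tilt pushed out of place (face centre moved over 5 mm) (distance of seat_face from where it was at the start of the episode above 0.005 m).
It also fails if it takes over 69 s, if anything falls off the work surface, if the arm or the gripper's body presses on something with over 40 N, if the wrist force passes 120 N, or if a joint passes its speed limit or range.

## Working session

There is one attempt and no reset: what is moved stays moved. The work goes in short steps, each a Python script; the robot and the scene stay as the last script left them, time stands still between calls to the robot, and variables do not carry over. Pictures are saved under pics/ and viewed, at most 10 in all, crops included, and the job is handed in when it is done.

```bash
ls; mkdir -p pics
cat > h.py <<'E'
import numpy as np, cv2
from workcell import *
def cloud(c):
    z=c["range_z"].astype(float); v,u=np.mgrid[:z.shape[0],:z.shape[1]]
    P=np.stack([(u-c["cx"])/c["fx"]*z,-(v-c["cy"])/c["fy"]*z,-z],-1)
    T=np.array(c["cam_to_world"]); return P@T[:3,:3].T+T[:3,3]
E
python3 - <<'E'
from h import *
for n in("top","scene"):
    c=camera(n); cv2.imwrite(f"pics/{n}0.png",c["image"]); W=cloud(c); np.savez(f"{n}0.npz",W=W,im=c["image"],z=c["range_z"])
    print(n,{k:v for k,v in c.items() if k not in("image","range_z")}, (c["range_z"]>0).mean())
s=read_state();print(s["time"],s["ft_force"],grip_point_offset)
E
```

```text
pics
top {'fx': 472.3583049578541, 'fy': 472.3583049578541, 'cx': 254.94822616275403, 'cy': 196.86695170231152, 'cam_to_world': array([[-2.57450738e-02,  9.88135330e-01, -1.51412550e-01,
         2.40649970e+02],
       [-9.99581395e-01, -2.34459447e-02,  1.69505798e-02,
         1.10038022e+01],
       [ 1.31994565e-02,  1.51785562e-01,  9.88325310e-01,
         1.33984998e+03],
       [ 0.00000000e+00,  0.00000000e+00,  0.00000000e+00,
         1.00000000e+00]])} 0.9960072835286459
scene {'fx': 364.3376230915592, 'fy': 364.3376230915592, 'cx': 253.38522604907513, 'cy': 197.60302035723197, 'cam_to_world': array([[-7.56015906e-01, -4.70695117e-01,  4.54847289e-01,
         8.16016335e+02],
       [ 6.54502008e-01, -5.52309757e-01,  5.16314878e-01,
         4.35305306e+02],
       [ 8.18970339e-03,  6.88040725e-01,  7.25625861e-01,
         6.95097143e+02],
       [ 0.00000000e+00,  0.00000000e+00,  0.00000000e+00,
         1.00000000e+00]])} 0.9962005615234375
0.1 [-0.26146407  0.46214225  0.76017212] -18.700000000000003
```

View pics/top0.png

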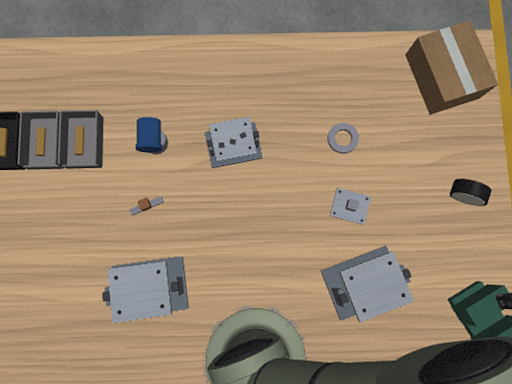

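View pics/scene0.png

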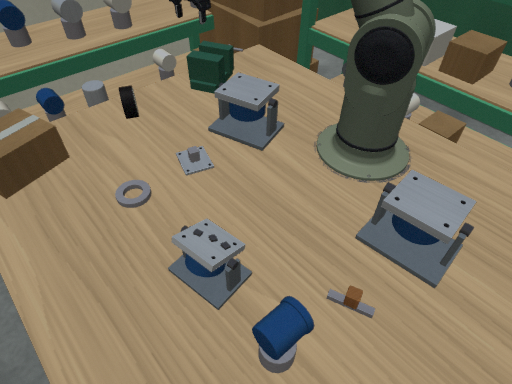

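The top view shows the small stand with three chips at (233,140), the scraper at (147,205), the cover at (350,206), the ring at (343,138) and the transmitter at (150,135). The other two stands are larger.

```bash
cat > m.py <<'E'
from h import *
def rect(xy):
    (c,s,a)=cv2.minAreaRect(xy.astype(np.float32)); return np.round(c,1),np.round(s,1),round(a,1)
def long_ang(xy):
    b=cv2.boxPoints(cv2.minAreaRect(xy.astype(np.float32))); e=[b[1]-b[0],b[2]-b[1]]; e=max(e,key=np.linalg.norm); return np.degrees(np.arctan2(e[1],e[0]))
E
python3 - <<'E'
from m import *
D={n:np.load(n+"0.npz") for n in("top","scene")}
def near(n,c,r,lo,hi):
    W=D[n]["W"]; m=(np.hypot(W[...,0]-c[0],W[...,1]-c[1])<r)&(W[...,2]>lo)&(W[...,2]<hi); return W[m],D[n]["im"][m]
T=D["top"]["W"]
for nm,(u,v) in dict(seat=(235,140),scr=(145,204),cov=(352,206),ring=(331,138),tx=(150,135)).items():
    c=T[v,u]; print("==",nm,c.round(1))
    for n in D:
        if nm=="seat":
            P,_=near(n,c,95,75,140)
            rng=np.random.default_rng(0);best=None
            for _ in range(800):
                a,b,d=P[rng.choice(len(P),3,False)]; N=np.cross(b-a,d-a); l=np.linalg.norm(N)
                if l<1: continue
                N/=l*np.sign(N[2]) if N[2] else l
                if N[2]<.85: continue
                k=abs((P-a)@N)<2.5
                if best is None or k.sum()>best.sum(): best=k
            Q=P[best]; m=Q.mean(0); N=np.linalg.svd(Q-m)[2][2]; N*=np.sign(N[2]); res=(Q-m)@N
            y=np.cross([0,0,1],N)*1; y/=np.linalg.norm(y); x=np.cross(y,N)
            if x[2]<0:x,y=-x,-y
            q=np.c_[(Q-m)@x,(Q-m)@y]; r=rect(q)
            cc=m+r[0][0]*x+r[0][1]*y
            print(n,len(Q),"rms",res.std().round(2),"tilt",np.arccos(N[2]).round(4),"c",cc.round(1),r,"N",N.round(4),"x",x.round(3),"yaw x",np.degrees(np.arctan2(x[1],x[0])).round(2),"seat z=", (cc-16*N).round(1))
            h=(P-cc)@N; ch=P[(h>3.5)&(h<12)]; lc=np.c_[(ch-cc)@x,(ch-cc)@y]; lc=lc[(abs(lc)<50).all(1)]
            cs,lab=cv2.kmeans(lc.astype(np.float32),3,None,(3,50,.01),5,0)[2],0
            print(" chips",len(lc),cs.round(1).tolist())
        else:
            for lo,hi in dict(scr=[(3,80),(35,60),(8,20)],cov=[(4,80),(36,60),(4,14)],ring=[(6,40)],tx=[(8,200)])[nm]:
                P,_=near(n,c,75 if nm in("cov","scr") else 65,lo,hi)
                if len(P)>5: print(n,lo,hi,len(P),"zmed",np.median(P[:,2]).round(1),P[:,2].max().round(1),rect(P[:,:2]),"long",long_ang(P[:,:2]).round(1))
E
```

```text
== seat [584.8  39.5 109.2]
top 993 rms 1.34 tilt 0.3182 c [591.1  47.2 108.1] (array([-1. , -0.1]), array([ 99.5, 109.8]), 1.3) N [-0.309  -0.0488  0.9498] x [0.938 0.148 0.313] yaw x 8.98 seat z= [596.   48.   92.9]
 chips 182 [[18.0, -25.799999237060547], [3.200000047683716, 33.599998474121094], [-19.0, -0.20000000298023224]]
scene 1683 rms 0.85 tilt 0.3232 c [592.   48.1 108.1] (array([-4.2, -2.9]), array([101.5, 111.1]), 0.6) N [-0.3128 -0.0549  0.9482] x [0.934 0.164 0.318] yaw x 9.96 seat z= [597.  49.  93.]
 chips 130 [[-7.0, 3.0], [5.199999809265137, -27.399999618530273], [-10.199999809265137, 34.400001525878906]]
== scr [425.1 290.7  53.7]
top 3 80 690 zmed 6.1 57.4 (array([423.4, 287.8]), array([144.7, 143.4]), 8.2) long 8.2
top 35 60 116 zmed 50.0 57.4 (array([428. , 297.5]), array([27.9, 28.7]), 27.3) long -62.7
top 8 20 164 zmed 14.2 19.6 (array([420.6, 286.7]), array([ 92.5, 138.8]), 18.9) long -71.1
scene 3 80 737 zmed 15.4 53.6 (array([429.5, 290.3]), array([133.3, 143.2]), 20.7) long -69.3
scene 35 60 233 zmed 49.7 53.6 (array([429.9, 299.1]), array([29.6, 27.9]), 2
[... 328 characters left out ...]
 14 966 zmed 8.5 13.9 (array([ 408.8, -279.7]), array([146. , 143.1]), 60.4) long 60.4
scene 4 80 722 zmed 9.1 46.8 (array([ 405.3, -273.1]), array([131.3, 123.2]), 86.7) long 86.7
scene 36 60 83 zmed 43.6 46.8 (array([ 415.3, -280.8]), array([30. , 26.6]), 72.4) long 72.4
scene 4 14 570 zmed 8.6 14.0 (array([ 405.3, -273.1]), array([131.3, 123.2]), 86.7) long 86.7
== ring [ 611.5 -237.    13.3]
top 6 40 491 zmed 16.1 25.9 (array([ 611.2, -244.5]), array([117.7, 117.5]), 34.7) long 34.7
scene 6 40 534 zmed 15.8 21.4 (array([ 614.5, -261.8]), array([89.5, 77.2]), 1.9) long 1.9
== tx [ 240.6   11.  1339.8]
top 8 200 12 zmed 8.7 10.2 (array([254.8,  13.5]), array([74.7, 78.1]), 43.2) long -46.8
```

Run:
```python
from m import *
c=camera("top"); im=c["image"]; T=np.array(c["cam_to_world"])
def ray(u,v,p0,n):
    d=T[:3,:3]@np.array([(u-c["cx"])/c["fx"],-(v-c["cy"])/c["fy"],-1]); o=T[:3,3]; n=np.array(n,float)
    return o+d*((np.array(p0)-o)@n/(d@n))
hsv=cv2.cvtColor(im,cv2.COLOR_BGR2HSV)
def comp(mask,u,v):
    n,l=cv2.connectedComponents(mask.astype(np.uint8)); return l==l[v,u]
def show(nm,mk,z):
    v,u=np.nonzero(mk); P=np.array([ray(a,b,[0,0,z],[0,0,1])[:2] for a,b in zip(u,v)]); print(nm,len(u),rect(P),long_ang(P))
gray=hsv[...,1]<60
for k in (60,45): show("cover",comp(hsv[...,1]<k,340,200),8)
sub=np.zeros_like(gray); sub[190:220,125:168]=1
show("bar",gray&sub&(cv2.GaussianBlur(im,(1,1),0)[...,0]>90),14)
br=(hsv[...,1]>130)&(hsv[...,2]>60)&sub; show("block",br,50)
# chips
N=np.array([-.311,-.052,.949]);N/=np.linalg.norm(N);p0=np.array([591.5,47.6,107.5]); x=np.array([0,0,1])-N*N[2];x/=np.linalg.norm(x);y=np.cross(N,x)
sub[:]=0; sub[122:158,208:262]=1
n,l,st,ce=cv2.connectedComponentsWithStats(((im.max(2)<120)&sub).astype(np.uint8))
for i in range(1,n):
    if st[i,4]>8:
        p=ray(*ce[i],p0+3*N,N)-p0; print("dark",ce[i].round(),st[i,4],(p@x).round(1),(p@y).round(1))
R=np.c_[x,y,N]; print(R.round(3))
a=np.radians(22)
for nm,p,zt,yt in [("scr",[429,298.3,17],[0,0,-1],[np.cos(a),np.sin(a),0]),("cov",[414.5,-281,12],[0,0,-1],[np.cos(-.28),np.sin(-.28),0]),("covalt",[414.5,-281,12],[0,0,-1],[np.cos(1.29),np.sin(1.29),0]),("face+",p0+17*N+43*x,-N,x),("face-",p0+17*N-70*x,-N,x),("facey",p0+12*N,-N,y)]:
  for s in(1,-1):
    zt=np.array(zt);Y=s*np.array(yt); q=inverse_kinematics(p,np.c_[np.cross(Y,zt),Y,zt]); print(nm,s,None if q is None else np.round(q,2))
cv2.imwrite("pics/crop.png",cv2.resize(np.hstack([im[115:230,200:275],im[180:295,120:195],im[180:295,312:387]]),None,fx=3.4,fy=3.4,interpolation=2))
```

```text
cover 1061 (array([ 412.7, -282.9]), array([101.7,  85.7]), 73.4) 73.39253
cover 1038 (array([ 413. , -282.5]), array([100.7,  85.2]), 73.4) 73.43435
bar 162 (array([427.2, 296.9]), array([19.9, 97.8]), 21.8) -68.18834
block 84 (array([426.4, 294.6]), array([26.5, 28.3]), 21.0) -69.005005
dark [255. 144.] 216 -26.6 -57.2
dark [210. 146.] 118 -11.9 60.9
dark [243. 135.] 29 3.3 -30.0
dark [232. 141.] 29 -9.1 0.7
dark [221. 145.] 30 -12.8 31.9
[[ 0.936 -0.165 -0.311]
 [ 0.157  0.986 -0.052]
 [ 0.315  0.     0.949]]
scr 1 [-0.26  0.78 -0.64  1.98  0.78  0.64 -1.03]
scr -1 [ 0.1   1.13 -1.28  1.96  1.24  1.16  1.8 ]
cov 1 [ 0.65  0.69 -0.24  2.05  0.36  0.43 -0.14]
cov -1 [ 0.26  0.72  0.3   2.07 -0.5   0.41 -2.47]
covalt 1 [ 0.84  0.73 -0.49  2.04  0.67  0.53  1.15]
covalt -1 [ 0.47  0.69  0.02  2.06 -0.03  0.39 -1.35]
face+ 1 [ 0.13  0.55 -0.42  1.94  0.57  0.42 -0.53]
face+ -1 [-0.56  0.59  0.52  1.98 -0.76  0.42 -2.46]
face- 1 [ 0.18  0.49 -0.46  2.22  1.01  0.26 -0.99]
face- -1 [-0.47  0.5   0.36  2.25 -1.07  0.19 -2.11]
facey 1 [ 0.56  0.72 -1.04  2.03  1.19  0.68  0.53]
facey -1 [-0.02  0.51 -0.21  2.06  0.4   0.28 -1.96]
```

View pics/crop.png

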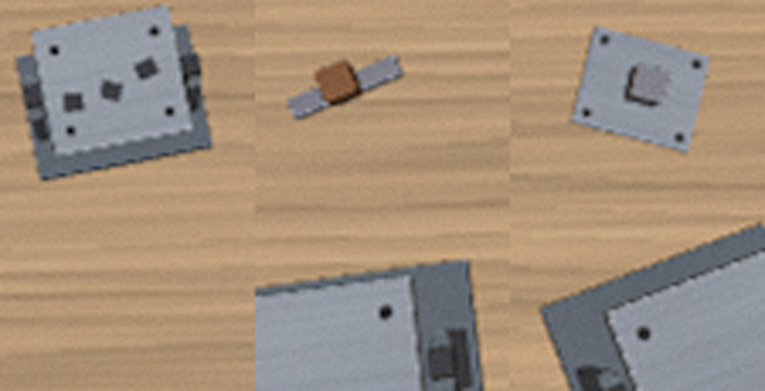

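The crop confirms the three dark chips near the middle of the face. The cover's long axis is at 73.4° and the scraper bar's at -68°.

```bash
cat >> h.py <<'E'
N=np.array([-.311,-.052,.949]);N/=np.linalg.norm(N);p0=np.array([591.5,47.6,107.3])
xs=np.array([0,0,1])-N*N[2];xs/=np.linalg.norm(xs);ys=np.cross(N,xs)
def F(zt,yt):
    zt=np.array(zt,float);yt=np.array(yt,float);return np.c_[np.cross(yt,zt),yt,zt]
def D(deg): a=np.radians(deg); return F([0,0,-1],[np.cos(a),np.sin(a),0])
FS=F(-N,xs)
def face(x,y,z): return p0+x*xs+y*ys+z*N
def st(t=""):
    s=read_state(); e=np.array(s["eef_pos"]); d=e-p0
    print(t,"t",round(s["time"],2),"eef",e.round(1),"loc",[round(float(d@a),1) for a in(xs,ys,N)],"F",np.round(s["ft_force"],1),"Fn",round(float(np.dot(s["ft_force"],N)),1),"M",np.round(s["torque"],2),"gap",round(s["finger_gap"],1),"gf",round(s["gripper_force"],1)); return s
E
python3 - <<'E'
from h import *
c=[428.3,297.5]
movep(c+[130],D(22)); st()
movel(c+[17]); st("down"); clamp(); st("grip")
movel(c+[200]); st("lift")
movep(face(42,0,80),FS); st("over")
im=camera("scene")["image"]; cv2.imwrite("pics/s1.png",im[100:320,100:400])
E
```

```text
t 3.42 eef [428.7 296.9 129.9] loc [-106.2, 272.8, 59.1] F [-0.3  0.2 -0.6] Fn -0.5 M [0.02 0.01 0.02] gap 85.2 gf 0.0
down t 4.33 eef [428.5 297.8  17.6] loc [-141.7, 273.7, -47.4] F [ 0.3  0.6 -0.6] Fn -0.7 M [ 0.02  0.05 -0.02] gap 85.6 gf 0.0
grip t 4.89 eef [428.5 297.5  17.4] loc [-141.8, 273.4, -47.6] F [-0.6 -1.8  7.5] Fn 7.4 M [-0.38  0.24  0.03] gap 27.0 gf 59.2
lift t 6.26 eef [428.  297.2 199.3] loc [-85.0, 273.2, 125.1] F [ 0.3 -0.3 -2.5] Fn -2.5 M [0.02 0.02 0.05] gap 27.2 gf 59.1
over t 7.42 eef [605.6  51.7 196.5] loc [42.0, 1.7, 80.1] F [-0.1  1.3 -1.7] Fn -1.7 M [-0.09  0.49  0.04] gap 27.3 gf 59.2
```

View pics/s1.png

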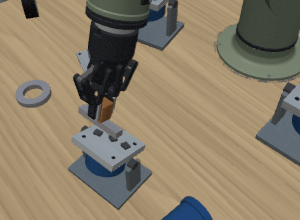

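The scraper is held above the uphill edge, clear of the chips. Next I lower it under guard and wipe downhill.

Run:
```python
from h import *
movel(face(42,0,30),max_speed=100); 
print(movel(face(42,0,12),max_speed=15,guard=4)); s=st("touch")
z=float((np.array(s["eef_pos"])-p0)@N)
wait(.2); st()
for x in (20,0,-20,-40,-55,-72):
    movel(face(x,0,z-0.3),max_speed=50); st(x)
c=camera("scene"); cv2.imwrite("pics/s2.png",c["image"][100:320,100:400])
```

```text
True
touch t 8.93 eef [625.3  53.1 137.3] loc [41.9, -0.1, 17.7] F [-4.2 -2.9  8.6] Fn 9.6 M [-0.01  0.47  0.08] gap 27.3 gf 60.5
 t 9.13 eef [625.3  53.1 137.3] loc [41.9, -0.1, 17.7] F [-4.4 -1.1 10.2] Fn 11.1 M [-0.02  0.59  0.08] gap 27.2 gf 60.8
20 t 9.71 eef [604.3  50.  130.1] loc [19.6, 0.3, 17.6] F [-8.9 -1.6 11.8] Fn 14.1 M [0.29 1.37 0.13] gap 27.4 gf 61.1
0 t 10.26 eef [585.1  46.6 123.6] loc [-1.0, 0.1, 17.5] F [-7.3  0.1  9.7] Fn 11.5 M [0.2  1.1  0.12] gap 27.1 gf 60.9
-20 t 10.81 eef [565.9  43.3 117. ] loc [-21.5, -0.0, 17.4] F [-11.5  -1.4  13.5] Fn 16.5 M [0.12 2.01 0.16] gap 27.4 gf 61.4
-40 t 11.36 eef [547.5  40.1 110.6] loc [-41.3, -0.2, 17.3] F [-10.7  -1.6   9.4] Fn 12.4 M [0.08 2.07 0.25] gap 27.2 gf 61.1
-55 t 11.81 eef [534.   37.9 106.1] loc [-55.7, -0.1, 17.3] F [-5.2 -1.   2.8] Fn 4.3 M [-0.15  1.29  0.14] gap 27.2 gf 60.0
-72 t 12.3 eef [519.   35.5 101.1] loc [-71.7, 0.1, 17.3] F [ 0.2  0.3 -2.6] Fn -2.6 M [-0.01  0.47 -0.06] gap 27.0 gf 59.2
```

View pics/s2.png

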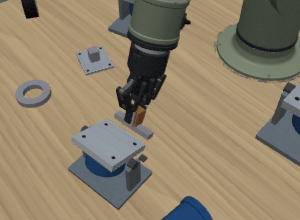

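The face is clear in the picture. Before I lay the scraper down, I'll check that the chips are on the bench.

Run:
```python
from h import *
c=[428.3,297.5]
movel(face(-90,0,90)); wait(.1)
movep(c+[150],D(22)); st()
t=camera("top"); cv2.imwrite("pics/t3.png",cv2.resize(t["image"][110:220,180:300],None,fx=5,fy=5,interpolation=2))
W=cloud(t); d=(W-p0); l=np.stack([d@xs,d@ys,d@N],-1); m=(abs(l[...,0])<45)&(abs(l[...,1])<50)&(abs(l[...,2])<20)
print("face h",np.median(l[...,2][m]),np.percentile(l[...,2][m],[1,99]))
```

```text
t 14.16 eef [428.6 296.6 149.5] loc [-100.2, 272.4, 77.8] F [-0.1 -0.7 -1.6] Fn -1.5 M [-0.01 -0.04  0.01] gap 27.2 gf 59.2
face h 0.8032286193884104 [-5.66680599  7.14389453]
```

View pics/t3.png

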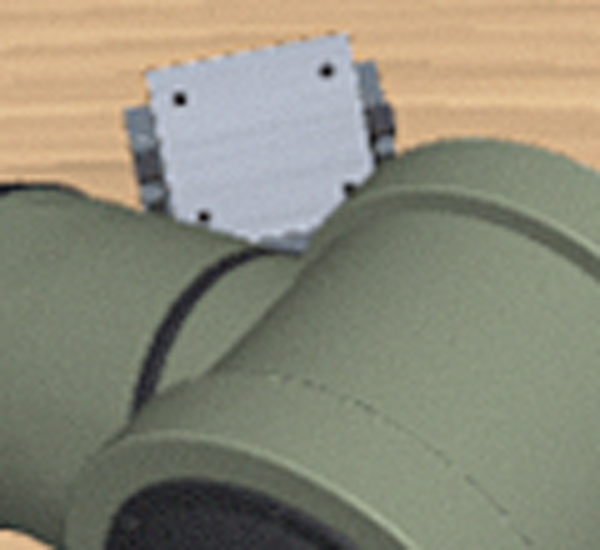

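The face is bare and the chips are off it, though the arm hides the bench in front. I lay the scraper down and go to the cover.

Run:
```python
from h import *
c=[428.3,297.5]
movel(c+[30]); print(movel(c+[16],max_speed=20,guard=4)); st("laid")
open_gripper(); wait(.3); st("open"); movel(c+[180]);
k=[413.7,-281.7]
movep(k+[150],D(-16.6)); st()
t=camera("top"); cv2.imwrite("pics/t4.png",t["image"][90:320,90:400][:, :]); 
w=camera("wrist"); cv2.imwrite("pics/w4.png",w["image"]); W=cloud(w)
m=(W[...,2]>36)&(W[...,2]<52)&(np.hypot(W[...,0]-k[0],W[...,1]-k[1])<40)
if m.sum()>20: print("block",m.sum(),cv2.minAreaRect(W[m][:,:2].astype(np.float32)))
```

```text
True
laid t 15.78 eef [428.3 297.4  17.4] loc [-142.0, 273.3, -47.6] F [-2.1 -2.3 12.1] Fn 12.3 M [-0.48  0.48 -0.01] gap 27.4 gf 61.2
open t 16.68 eef [428.1 297.1  17. ] loc [-142.4, 273.0, -47.8] F [-0.1  0.4 -0.2] Fn -0.2 M [ 0.03 -0.01 -0.04] gap 85.6 gf 0.0
 t 19.99 eef [ 414.4 -280.8  150.1] loc [-203.7, -294.7, 112.8] F [-0.6 -0.5  0.8] Fn 0.9 M [ 0.05  0.01 -0.02] gap 85.2 gf 0.0
block 808 ((415.0613098144531, -279.92926025390625), (27.811813354492188, 27.46485137939453), 74.1902084350586)
```

View pics/t4.png

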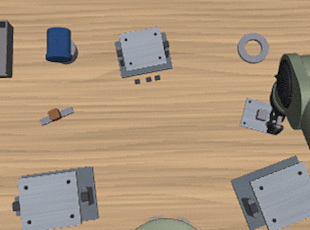

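View pics/w4.png

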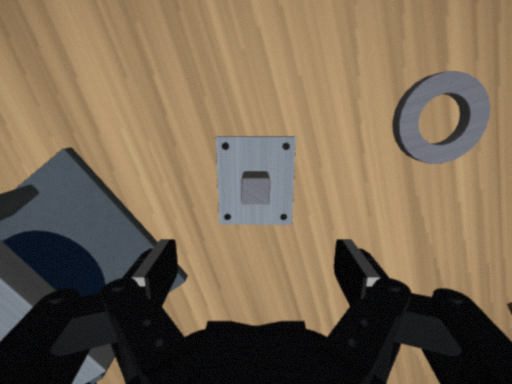

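The top view shows all three chips on the bench below the stand, near crop (137–158,78), and the scraper lying at (56,115). The wrist view shows the cover square to the fingers, with its block at (256,187). I grip it and carry it over.

Run:
```python
from h import *
k=[414.5,-280.5]
movel(k+[12.5]); st("down"); clamp(); st("grip"); movel(k+[230]); st("lift")
movep(face(0,0,90),FS); wait(.3); st("over")
c=camera("top"); W=cloud(c); l=np.stack([(W-p0)@a for a in(xs,ys,N)],-1)
m=(l[...,2]>75)&(l[...,2]<92)&(abs(l[...,0])<70)&(abs(l[...,1])<70)
print("plate",m.sum(),np.median(l[m],0))
movel(face(0,0,25),max_speed=100); s=st("near")
c=camera("scene"); cv2.imwrite("pics/s5.png",c["image"][140:320,120:300])
```

```text
down t 21.16 eef [ 414.9 -280.6   13.1] loc [-246.4, -294.6, -17.4] F [-0.6  0.6  0.1] Fn 0.2 M [-0.02 -0.01  0.05] gap 85.2 gf 0.0
grip t 21.73 eef [ 414.5 -280.6   12.9] loc [-246.8, -294.6, -17.5] F [-1.9  0.5  9.9] Fn 9.9 M [0.16 0.53 0.03] gap 27.1 gf 60.0
lift t 23.32 eef [ 414.2 -280.3  229.4] loc [-178.8, -294.2, 188.0] F [-0.7  0.1 -3.5] Fn -3.1 M [ 0.03 -0.02 -0.02] gap 27.2 gf 59.2
over t 24.96 eef [563.6  42.3 192.7] loc [-0.0, -0.7, 90.0] F [ 0.3  0.4 -3.4] Fn -3.4 M [-0.1   0.55 -0.02] gap 27.3 gf 59.3
plate 33 [37.64398899 40.94052031 86.05442791]
near t 25.81 eef [583.8  46.5 131.4] loc [0.2, 0.1, 25.4] F [ 0.4 -0.2 -2.8] Fn -2.8 M [-0.11  0.53  0.05] gap 27.2 gf 59.3
```

View pics/s5.png

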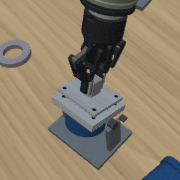

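The plate hangs centred and square just above the face. Now I press it on.

Run:
```python
from h import *
b=st("free"); f0=float(np.dot(b["ft_force"],N))
print(movel(face(0,0,9),max_speed=12,guard=9)); s=st("touch"); wait(.4)
def push(): 
    f=[]
    for _ in range(6): f.append(float(np.dot(read_state()["ft_force"],N))-f0); wait(.05)
    return np.mean(f)
z=float((np.array(s["eef_pos"])-p0)@N)
print("push",push()); st("hold")
c=camera("scene"); W=cloud(c); l=np.stack([(W-p0)@a for a in(xs,ys,N)],-1)
cv2.imwrite("pics/s6.png",cv2.resize(c["image"][200:310,150:270],None,fx=5,fy=5,interpolation=2))
for n in("scene","top"):
    W=cloud(camera(n)); l=np.stack([(W-p0)@a for a in(xs,ys,N)],-1)
    m=(abs(l[...,2]-8)<3.5)&(abs(l[...,0])<60)&(abs(l[...,1])<65)
    q=l[m]; A=np.c_[q[:,:2],np.ones(len(q))]; k=abs(q[:,2]-np.median(q[:,2]))<2.5
    print(n,len(q),"plane",np.linalg.lstsq(A[k],q[k,2],rcond=None)[0].round(4),cv2.minAreaRect(q[k,:2].astype(np.float32)))
```

```text
free t 25.86 eef [583.9  46.3 131.6] loc [0.3, 0.0, 25.5] F [ 0.8 -0.7 -2.8] Fn -2.8 M [-0.07  0.53 -0.03] gap 27.4 gf 59.3
True
touch t 26.81 eef [587.4  46.8 119.6] loc [-0.1, -0.1, 13.0] F [-4.9 -2.   9.7] Fn 10.9 M [0.05 0.17 0.02] gap 26.9 gf 61.0
push 14.977518576195292
hold t 27.51 eef [587.4  46.9 119.6] loc [-0.1, -0.1, 13.0] F [-5.2 -1.6  9.9] Fn 11.1 M [0.07 0.19 0.1 ] gap 27.1 gf 61.1
scene 1036 plane [-1.6000e-03  1.6000e-03  8.6217e+00] ((0.5674934387207031, -0.0913238525390625), (85.9313735961914, 100.66826629638672), 0.8199863433837891)
top 28 plane [-0.0936 -0.0317 13.3576] ((36.258644104003906, 43.48987579345703), (11.658811569213867, 21.314510345458984), 45.408573150634766)
```

View pics/s6.png

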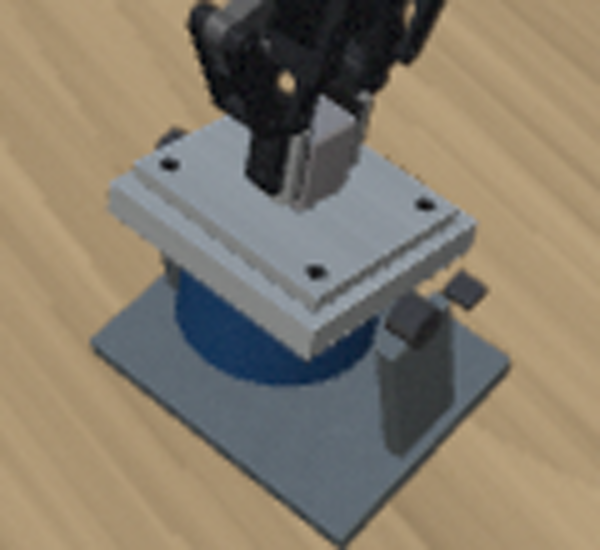

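The plate is flush: its plane is parallel within 0.002 rad and it sits centred within 1 mm and square within 1°. It is pressed on with about 14 N, steady. Handing in.

Run:
```python
from h import *
print(finish_job()); st()
```

```text
the job is handed in; nothing more can be done
None
the job is handed in; nothing more can be done
```

Job handed in at about 28 s (verdict not shown): chips on the bench, scraper laid down, and the cover gripped flush, central and square on the flange, pressed with about 14 N (above the 10 N asked; I left it there).

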